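Unlock the medicine box and hold the key turned

TASK

Take the orange key out of its wooden stand and push it straight down into the lock on the grey medicine box until it is fully home; the pins are sticky, a little wiggling to and fro helps it past them. Only then turn it a quarter turn clockwise against the spring, and finish while still gripping the key and holding it turned, so that I can lift the lid. Leave the glass, the salt shaker and the jar with the dark lid where they stand.

Things in the scene. Friction and masses are not known exactly. Their poses are not given: they have to be found in the camera images.
- key: Chunky flat key, 74 mm tall, about 40 g, upright in the stand, blade down. Origin at the blade tip, z up the key, x its width, y its thickness. Steel blade 12 mm (x) by 5 mm (y), 30 mm long, rounded tip; at 30 to 35 mm a steel shoulder 24 x 10 mm that stops on the lock's face; orange bow above. Works either way round (half turn about z).
- key_bow (a point): Centre of the key's orange bow (grip, black inlay), 57 mm above the blade tip; axes as the key's. The bow is 34 mm wide (x), 10 mm thick (y) and reaches from 40 to 74 mm above the tip: grip it on its two flat faces, fingers closing along y.
- key_tip (a point): Tip of the key's blade, the same point and axes as key.
- stand: Fixed wooden key stand, 70 x 60 mm on an 82 x 72 mm foot, 40 mm high; origin at the middle of its underside, x along its slot. The blade hangs in the slot in the middle of the top (about 1 mm play a side), the key's shoulder on the top: tip 10 mm and bow centre 67 mm above the worktop. Lift straight up over 35 mm to clear it.
- box: Fixed grey medicine box, 150 mm (x) by 180 mm (y), deck 66 mm high; white lid (80 mm high, green cross) on its back half. Origin at the middle of its underside, z up, front faces -x. On the deck before the lid: the lock, a round dark barrel 53 mm across, 78 mm high, with a brass plug. Box and lid do not move; a steel bolt leaves the lid as the plug turns.
- keyway (a point): Middle of the key slot's mouth in the brass plug's top, 78 mm up; fixed to the box, axes as the box's. At plug angle 0 the slot is long along x: 13.6 x 6.4 mm (0.7 mm play a side), straight down, funnelled mouth (2 mm). Sticky pins 12 and 21 mm down: 10 to 20 N straight, half that if the key is turned 5 degrees to and fro. Home: shoulder on the plug, tip 30 mm below the mouth, bow centre 27 mm above it.
- plug (a joint): Angle of the brass plug about the vertical through the keyway: 0 at rest, growing as the key turns clockwise seen from above; stops at 1.6 rad and, the other way, -0.15 rad. A spring returns it to 0 (0.12 N m at a quarter turn), so it must be held. It lags the key by up to 7 degrees of play: turn the key on until the plug meets its stop.
- tumbler: Bystander: clear drinking glass, 76 mm across, 86 mm high, loose; origin at the middle of its underside.
- shaker: Bystander: small salt shaker, grey top, 44 mm across, 90 mm high, loose; origin at the middle of its underside.
- jar: Bystander: small glass jar of yellow spice with a dark lid, 65 mm across, 86 mm high, loose; origin at the middle of its underside.
Things that resemble listed ones, but are neither listed nor needed, are in the scene too. What is shaped like the key but turquoise is not meant.

How it is judged:
By the outcome, as a careful person would: the job done as asked, in the order asked, and still so for the second after the job is handed in, while the arm keeps its last pose, push and grip.
It also fails if it takes over 48 s, if anything falls off the work surface, if the arm or the gripper's body presses on something with over 40 N, if the wrist force passes 120 N, or if a joint passes its speed limit or range.

ROBOT

A 6-joint arm with a two-finger parallel gripper is mounted at the origin on a cart in front of the work surface, level with it; the furniture and walls round the work are solid. World frame = base frame: x ahead of the robot, y to its left, z up, the work surface at z = 0. Lengths are in m, angles in degrees, forces in N, time in s.
With the tool pointing down it reaches from about 0.4 to 0.825 m from the base axis. Payload 7 kg.
Tool frame: the origin (TCP) lies midway between the tips of the shut fingers; the grasp point (between the pads) lies 19 mm behind it; z points along the fingers, y is the direction in which the jaws open and shut (so a half turn about z gives the same grasp; the last joint's range is limited). The gripper opens to 88 mm and grips with 3 to 60 N. Pads are 19 mm wide; open, the fingers measure 130 mm over their backs; the gripper's body (78 mm by 193 mm) begins 47 mm behind the grasp point.
Start: joints at [91.851, 20.546, 0.682, 0, -70.136, -16.507], TCP at [0.171, 0.653, 0.227] pointing down, gripper open.
Joint ranges: [-176.03, 176.03], [-82.01, 121.73], [-58.28, 71.71], [-173.87, 95.51], [-174.79, -0.11], [-173.66, 173.66]. Speed limits (degrees/s): [136.94, 136.94, 172.46, 180, 180, 180].

INTERFACE

Orientations are given as [roll, pitch, yaw] about the fixed x, y, z axes, in that order (R = Rz(yaw) Ry(pitch) Rx(roll)).
In Python, from plant import get_state, capture, get_calibration, close_job, boxes_of, cut_out gives the robot as it stands.
- The arm moves only by the tool apply_moves, never from a script. Its argument "commands" is a list of rows, each an object with "grip": the closure, from 0 (fully open) to 1 (shut); "slide": the shift along the tool's x, y, z in m, a list of three; "roll": the turn about the tool's z in degrees. In form: [{"grip": grip, "slide": [x, y, z], "roll": roll}, ...]. A call has 1 to 5 rows; each row is the pose to reach, as a shift and turn from the pose commanded when the call began, along the tool's axes at that moment; what a row does not reach only later rows make up. A row lasts 1/8 s, in which the tool goes at most 62.5 mm and 10.7 degrees, less where a joint would pass 70% of its speed; a pose out of reach is approached as far as the arm can. A call with a gripper value outside its range is refused whole. The fingers move at their own pace and stop on an object; "grip_force" is the grip in N (left out, the last holds). Time passes only in rows, so rows that repeat a pose let the fingers close. It gives the time, the measured TCP pose, the force and the opening at its end, in the units of the state.
- get_state(): the state, without advancing time (a new reading comes with each control period).
- capture(name): name is "scene" or "top" or "wrist"; returns (picture, depth): 400x640x3 uint8, red, green, blue; 400x640 float32, m along the optical axis (not along the pixel's ray), 0 where there is no reading.
- get_calibration(name): a dict with "mtx" (3x3 intrinsics, pixels), "distortion" ([k1, k2, p1, p2, k3] as OpenCV has them; the pictures are not rectified), "R" (3x3) and "t" (3): a world point X has camera coordinates R X + t. Camera axes: x right, y down, z forward; pixel columns grow to the right and rows downward; lengths in m; the calibration is good to about 2 mm. A picture is of the moment at which its call begins: read the wrist's pose just before it. get_calibration takes no time and is no camera call; for the wrist camera it gives the pose at the moment of the call.
- close_job(): hands the job in, once; it reports no verdict.
Trained networks look in the newest picture that a camera, given by its name, has taken for a name from the list of things; names that differ only in an ending like _2 or _b are one class to them, and where a whole thing is asked for, a point or a joint stands for the part that bears it (a point fixed in the world has none). Each returns a list of dicts, best first, with "score" (0 to 1); they miss things now and then, are a little off and sometimes report something else, mostly with a low value. They report only what shows in the picture. A call takes as long as a camera call. They do not tell look-alikes from the thing itself.
- boxes_of(name, camera): "position" ([x, y, z] in m, in the coordinates of the camera as it stood for that picture, good to about 4 mm: the middle of the surface that is visible of it).
- cut_out(name, camera): "mask" (400x640 bool, what is visible of it).
The state is a dict: "time_s": time; "joints": joint angles; "qd": joint speeds; "joint_torque": joint torques, N m; "tcp_pos": TCP position; "eef_rot": TCP orientation; "contact_force": force on the tool from outside, world axes, zero at the start; "moment": the same for the moment, N m; "gripper_width": finger opening in m.
Only numpy, scipy, OpenCV 4.12 (cv2) and the standard library are available. Lean on these libraries where they do the work, as an engineer would, in place of code of your own. Each camera call takes 0.05 s, during which the arm holds its last target.

## Working session

There is one attempt and no reset: what is moved stays moved. The work goes in short steps, Python scripts to look and compute and a tool call to move; the robot and the scene stay as the last step left them, time stands still between calls to the robot, and variables do not carry over. Pictures are saved under pics/ and viewed, and the job is handed in when it is done.

Besides the shell and the picture viewer there is one more tool, called after "Call:" in YAML: its name, and indented under it one key for each argument. apply_moves: Moves the arm, as the interface text tells. Its arguments: {"type":"object","properties":{"commands":{"type":"array"},"grip_force":{"type":"number"}},"required":["commands"]}

```bash
mkdir -p pics; ls; cat > h.py <<'E'
import numpy as np, cv2
from plant import *
def save(img,n): cv2.imwrite('pics/'+n+'.png', img[:,:,::-1])
def toworld(p,c):
    return c['R'].T@(np.array(p)-c['t'])
E
python3 - <<'E'
from h import *
s=get_state();print({k:np.round(v,3).tolist() for k,v in s.items()})
for n in ['scene','top']:
    c=get_calibration(n);c={k:np.array(v) for k,v in c.items()}
    print(n,c['mtx'].round(1).tolist(),c['distortion'].round(3), c['R'].round(3).tolist(),c['t'].round(3))
    p,d=capture(n);save(p,n+'0');np.savez('pics/'+n+'0.npz',p=p,d=d)
    for o in ['key','stand','box','key_bow','tumbler','shaker','jar']:
        print(o,[(round(float(b['score']),2),toworld(b['position'],c).round(3).tolist()) for b in boxes_of(o,n)])
E
```

```text
pics
{'time_s': 0.0, 'joints': [91.849, 20.593, 0.634, -0.021, -70.133, -16.506], 'qd': [0.016, 0.058, -0.003, -0.042, 0.149, -0.029], 'joint_torque': [-0.001, -58.271, 29.306, 6.997, 0.007, -0.0], 'tcp_pos': [0.171, 0.653, 0.226], 'eef_rot': [179.906, -0.008, -14.664], 'contact_force': [-0.698, 0.966, -0.208], 'moment': [0.057, -0.004, 0.004], 'gripper_width': 0.088}
scene [[518.5, 0.0, 323.4], [0.0, 518.5, 199.8], [0.0, 0.0, 1.0]] [0.031 0.    0.    0.    0.   ] [[0.524, -0.852, 0.005], [-0.426, -0.267, -0.864], [0.738, 0.45, -0.503]] [-0.294  0.265  0.687]
key [(0.77, [0.503, 0.231, 0.064]), (0.42, [0.405, 0.22, 0.053])]
stand [(0.89, [0.484, 0.22, 0.023])]
box [(0.88, [0.49, -0.273, 0.064])]
key_bow [(0.53, [0.499, 0.237, 0.063]), (0.49, [0.402, 0.219, 0.06])]
tumbler [(0.84, [0.5, -0.007, 0.056])]
shaker [(0.78, [0.405, -0.01, 0.049])]
jar [(0.77, [0.624, -0.007, 0.058])]
top [[435.7, 0.0, 310.8], [0.0, 435.7, 201.1], [0.0, 0.0, 1.0]] [0.012 0.    0.    0.    0.   ] [[0.027, -1.0, 0.008], [-0.993, -0.028, -0.111], [0.111, -0.005, -0.994]] [-0.031  0.518  1.142]
key [(0.53, [0.502, 0.236, 0.08])]
stand [(0.64, [0.499, 0.232, 0.039])]
box [(0.79, [0.542, -0.25, 0.076])]
key_bow [(0.53, [0.503, 0.233, 0.08])]
tumbler [(0.9, [0.525, 0.002, 0.014])]
shaker [(0.63, [0.412, -0.002, 0.083])]
jar [(0.87, [0.634, 0.003, 0.084])]
```

View pics/scene0.png

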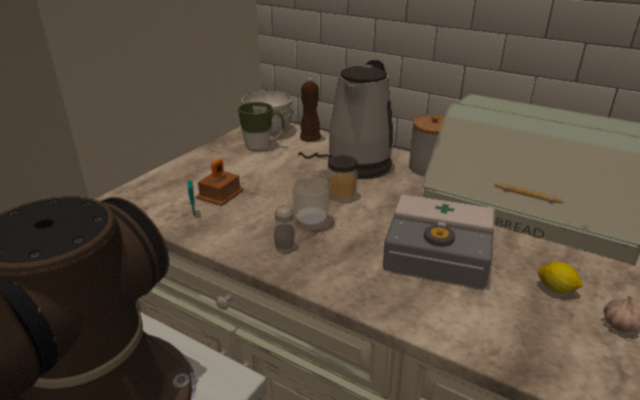

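View pics/top0.png

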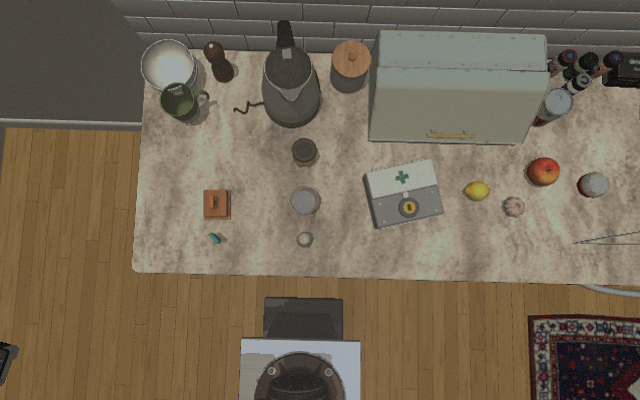

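The orange key is in the stand at scene (217,168) and top (214,202). The turquoise look-alike is at top (214,238), and the box lock is at top (409,207). The glass, shaker and jar stand in between, at column 305 or so. Next I'll check the wrist camera offset and get rough orientations.

```bash
python3 - <<'E'
from h import *
from scipy.spatial.transform import Rotation as Ro
s=get_state();c={k:np.array(v) for k,v in get_calibration('wrist').items()}
Rt=Ro.from_euler('xyz',s['eef_rot'],degrees=True).as_matrix()
cam=-c['R'].T@c['t']
print('cam in tool',(Rt.T@(cam-s['tcp_pos'])).round(4)); print('cam axes in tool',(c['R']@Rt).round(3)); print(c['mtx'].round(1).tolist(),c['distortion'])
print(Rt.round(3))
# yaw of stand & box from top depth
z=np.load('pics/top0.npz');d=z['d'];c={k:np.array(v) for k,v in get_calibration('top').items()}
vv,uu=np.mgrid[0:400,0:640]
pt=cv2.undistortPoints(np.stack([uu,vv],-1).reshape(-1,1,2).astype(float),c['mtx'],c['distortion']).reshape(400,640,2)
P=np.dstack([pt*d[...,None],d]); W=(P-c['t'])@c['R']
def rect(lo,hi,x0,x1,y0,y1):
    m=(W[...,0]>x0)&(W[...,0]<x1)&(W[...,1]>y0)&(W[...,1]<y1)&(W[...,2]>lo)&(W[...,2]<hi)
    q=W[m][:,:2].astype(np.float32); print(len(q),cv2.minAreaRect(q),W[m].mean(0).round(3))
rect(.03,.05,.44,.58,.16,.32); rect(.055,.08,.44,.58,.16,.32)
rect(.058,.09,.38,.65,-.37,-.13); rect(.076,.09,.38,.65,-.37,-.13)
rect(.1,.4,.6,1.0,-.5,0)
m=(W[...,0]>.6)&(W[...,0]<1)&(W[...,1]>-.5)&(W[...,1]<-.1)
for x in np.arange(.6,1,.03):
    q=W[m&(abs(W[...,0]-x)<.015)]; print(round(x,2),np.nanmax(q[:,2]).round(3) if len(q) else None)
E
```

```text
cam in tool [ 0.078   0.0003 -0.1574]
cam axes in tool [[-0.001  1.    -0.001]
 [-0.958 -0.001 -0.287]
 [-0.287  0.001  0.958]]
[[276.0, 0.0, 317.6], [0.0, 276.0, 197.5], [0.0, 0.0, 1.0]] [-0.00138019  0.          0.          0.          0.        ]
[[ 0.967 -0.253  0.   ]
 [-0.253 -0.967 -0.   ]
 [ 0.     0.    -1.   ]]
554 ((0.5052041411399841, 0.23905839025974274), (0.07088760286569595, 0.06083429232239723), 2.992553234100342) [0.504 0.238 0.04 ]
31 ((0.5051404237747192, 0.23922982811927795), (0.03402542695403099, 0.010273190215229988), 3.735511302947998) [0.504 0.236 0.072]
3952 ((0.5451861619949341, -0.25718221068382263), (0.15442302823066711, 0.1803455501794815), 14.357109069824219) [ 0.542 -0.256  0.074]
2025 ((0.5464332699775696, -0.2565770149230957), (0.13876214623451233, 0.17551463842391968), 14.031049728393555) [ 0.569 -0.251  0.08 ]
21844 ((0.8193678855895996, -0.2500441074371338), (0.49989914894104004, 0.2755810618400574), 89.7501220703125) [ 0.86  -0.285  0.179]
0.6 0.086
0.63 0.085
0.66 0.008
0.69 0.11
0.72 0.128
0.75 0.167
0.78 0.196
0.81 0.201
0.84 0.201
0.87 0.197
0.9 0.198
0.93 0.196
0.96 0.289
0.99 None
```

Call:
apply_moves:
  commands:
    - {"grip": 0,"slide": [0.428,0.316,0.04],"roll": -17.7}
    - {"grip": 0,"slide": [0.428,0.316,0.04],"roll": -17.7}
    - {"grip": 0,"slide": [0.428,0.316,0.04],"roll": -17.7}
    - {"grip": 0,"slide": [0.428,0.316,0.04],"roll": -17.7}
    - {"grip": 0,"slide": [0.428,0.316,0.04],"roll": -17.7}

```text
time_s: 1.42
tcp_pos: [0.3675, 0.4089, 0.2034]
eef_rot: [-180.0, -0.0, 3.1]
contact_force: [1.2, 1.1, 0.1]
gripper_width: 0.0881
```

Call:
apply_moves:
  commands:
    - {"grip": 0,"slide": [0.128,0.177,0.023],"roll": 0}
    - {"grip": 0,"slide": [0.128,0.177,0.023],"roll": 0}
    - {"grip": 0,"slide": [0.128,0.177,0.023],"roll": 0}
    - {"grip": 0,"slide": [0.128,0.177,0.023],"roll": 0}
    - {"grip": 0,"slide": [0.128,0.177,0.023],"roll": 0}

```text
time_s: 2.05
tcp_pos: [0.5047, 0.2386, 0.1798]
eef_rot: [180.0, 0.0, 2.8]
contact_force: [0.4, -0.3, -0.4]
gripper_width: 0.0874
```

```bash
cat >> h.py <<'E'
def worldmap(n,d,c):
    vv,uu=np.mgrid[0:400,0:640]
    pt=cv2.undistortPoints(np.stack([uu,vv],-1).reshape(-1,1,2).astype(float),c['mtx'],c['distortion']).reshape(400,640,2)
    return (np.dstack([pt*d[...,None],d])-c['t'])@c['R']
def wrist(nm):
    s=get_state();c={k:np.array(v) for k,v in get_calibration('wrist').items()}
    p,d=capture('wrist');save(p,nm);W=worldmap('wrist',d,c);np.savez('pics/'+nm,p=p,d=d,W=W,**c)
    print(s['time_s'],np.round(s['tcp_pos'],4),np.round(s['eef_rot'],2),np.round(s['joints'],1))
    return p,d,W,c
E
python3 - <<'E'
from h import *
p,d,W,c=wrist('w1')
def rect(lo,hi,x0,x1,y0,y1,extra=True):
    m=(d>0)&(W[...,0]>x0)&(W[...,0]<x1)&(W[...,1]>y0)&(W[...,1]<y1)&(W[...,2]>lo)&(W[...,2]<hi)&extra
    q=W[m][:,:2].astype(np.float32); print(len(q),cv2.minAreaRect(q),W[m].mean(0).round(4) if len(q) else '')
rect(.036,.044,.44,.58,.16,.32)
rect(.078,.09,.45,.56,.2,.28)
rect(.05,.09,.45,.56,.2,.28)
for b in cut_out('key','wrist'): 
    m=b['mask'];print(b['score'],m.sum(),np.argwhere(m).mean(0))
    q=W[m&(W[...,2]>.075)]; print(len(q), q.mean(0) if len(q) else '')
E
```

```text
2.05 [0.5047 0.2386 0.1798] [1.7997e+02 3.0000e-02 2.8500e+00] [ 45.4  11.7 -18.1   0.  -60.3  47.4]
2906 ((0.505237877368927, 0.23837114870548248), (0.07060708105564117, 0.06000760197639465), 3.0899312496185303) [0.5079 0.2384 0.0392]
327 ((0.5060230493545532, 0.23859034478664398), (0.03252141550183296, 0.009779557585716248), 3.0972983837127686) [0.5068 0.2384 0.0818]
383 ((0.5061042308807373, 0.2386305034160614), (0.032701436430215836, 0.009988686069846153), 2.705244779586792) [0.5085 0.2386 0.0796]
0.77 241 [255.48547718 318.87136929]
0 
0.73 420 [194.93095238 317.09047619]
334 [0.50744283 0.23844181 0.08325644]
0.4 9412 [ 54.69220144 576.45654484]
5612 [0.64511203 0.01139564 0.08576611]
```

View pics/w1.png

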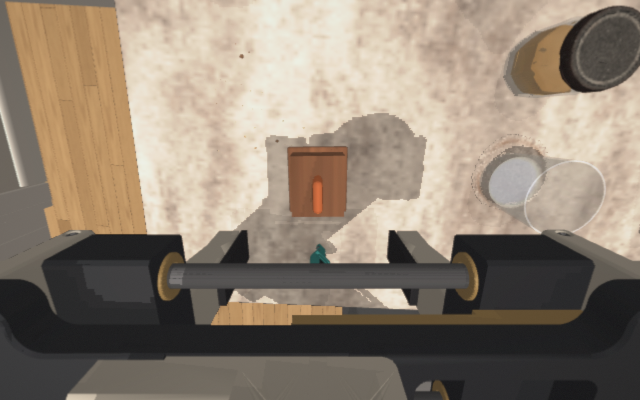

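The wrist view shows the orange key upright in the stand at (318,196) and the turquoise one behind it at (320,255). The bow centre is at (0.5055, 0.2385) with yaw 3°. I'll go down and grip it.

Call:
apply_moves:
  commands:
    - {"grip": 0,"slide": [0.001,0,0.06],"roll": -0.2}
    - {"grip": 0,"slide": [0.001,0,0.11],"roll": -0.2}
    - {"grip": 0,"slide": [0.001,0,0.131],"roll": -0.2}
    - {"grip": 0,"slide": [0.001,0,0.131],"roll": -0.2}
    - {"grip": 1,"slide": [0.001,0,0.131],"roll": -0.2}
  grip_force: 50

```text
time_s: 2.78
tcp_pos: [0.5051, 0.2419, 0.0504]
eef_rot: [-179.9, -0.1, 3.3]
contact_force: [-0.4, 0.8, 1.3]
gripper_width: 0.0819
```

Call:
apply_moves:
  commands:
    - {"grip": 1,"slide": [0,0,0],"roll": 0}
    - {"grip": 1,"slide": [0,0,0],"roll": 0}
    - {"grip": 1,"slide": [0,0,0],"roll": 0}
    - {"grip": 1,"slide": [0,0,0],"roll": 0}

```text
time_s: 3.28
tcp_pos: [0.5048, 0.2406, 0.0493]
eef_rot: [-180.0, -0.0, 3.2]
contact_force: [-0.1, -0.4, -0.6]
gripper_width: 0.0431
```

Call:
apply_moves:
  commands:
    - {"grip": 1,"slide": [0,0,0],"roll": 0}
    - {"grip": 1,"slide": [0,0,0],"roll": 0}
    - {"grip": 1,"slide": [0,0,0],"roll": 0}
    - {"grip": 1,"slide": [0,0,0],"roll": 0}
    - {"grip": 1,"slide": [0,0,0],"roll": 0}

```text
time_s: 3.9
tcp_pos: [0.5046, 0.2401, 0.049]
eef_rot: [180.0, 0.0, 3.2]
contact_force: [1.0, -1.6, 0.8]
gripper_width: 0.0096
```

Call:
apply_moves:
  commands:
    - {"grip": 1,"slide": [0,0,-0.01],"roll": 0}
    - {"grip": 1,"slide": [0,0,-0.03],"roll": 0}
    - {"grip": 1,"slide": [0,0,-0.06],"roll": 0}
    - {"grip": 1,"slide": [0,0,-0.11],"roll": 0}
    - {"grip": 1,"slide": [0,0,-0.15],"roll": 0}

```text
time_s: 4.53
tcp_pos: [0.505, 0.241, 0.202]
eef_rot: [-179.9, -0.1, 3.3]
contact_force: [0.6, 1.1, -2.3]
gripper_width: 0.0102
```

```bash
python3 - <<'E'
from h import *
p,d,W,c=wrist('w2')
s,_=capture('scene');save(s,'s2')
E
```

```text
4.525 [0.505 0.241 0.202] [-1.7992e+02 -1.0000e-01  3.2600e+00] [ 45.6  10.7 -16.3   0.  -62.9  47.7]
```

View pics/s2.png

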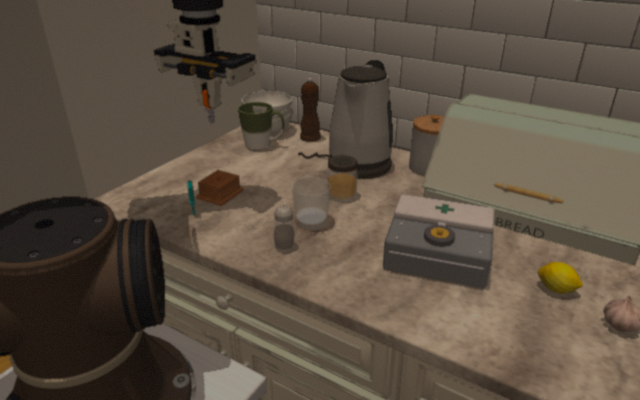

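View pics/w2.png

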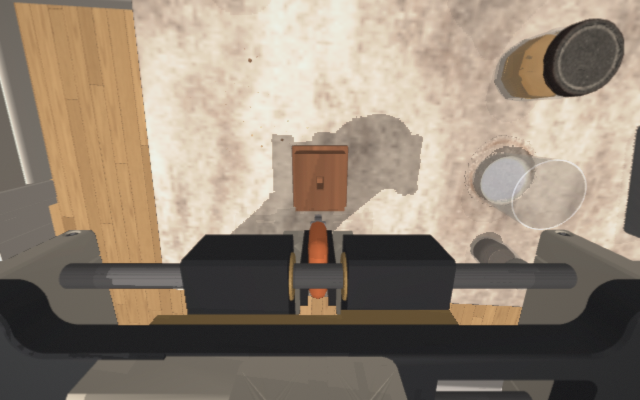

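The key is out. The stand's slot is empty at wrist (320,183), and the key hangs in the fingers at (318,250). I'll carry it high over the bystanders to a spot just short of the lock.

Call:
apply_moves:
  commands:
    - {"grip": 1,"slide": [-0.008,0.055,0],"roll": -1}
    - {"grip": 1,"slide": [-0.016,0.11,0],"roll": -3}
    - {"grip": 1,"slide": [-0.024,0.17,0],"roll": -5}
    - {"grip": 1,"slide": [-0.033,0.23,0],"roll": -7}
    - {"grip": 1,"slide": [-0.041,0.29,0],"roll": -10.8}

```text
time_s: 5.25
tcp_pos: [0.4798, -0.0527, 0.1996]
eef_rot: [-180.0, -0.1, 14.2]
contact_force: [1.4, 0.5, -0.3]
gripper_width: 0.01
```

```bash
python3 - <<'E'
from h import *
s=get_state();p=s['tcp_pos'];y=np.radians(s['eef_rot'][2]);print(p,s['eef_rot'])
D=np.array([.46-p[0],-.28-p[1]]);print(D@[np.cos(y),np.sin(y)],D@[np.sin(y),-np.cos(y)])
E
```

```text
[ 0.47975627 -0.05271814  0.1995943 ] [-1.79983432e+02 -7.34452815e-02  1.41846797e+01]
-0.07484892515312593 0.215511007065398
```

Call:
apply_moves:
  commands:
    - {"grip": 1,"slide": [-0.019,0.054,0],"roll": 0}
    - {"grip": 1,"slide": [-0.038,0.108,0],"roll": 0}
    - {"grip": 1,"slide": [-0.057,0.162,0],"roll": 0}
    - {"grip": 1,"slide": [-0.075,0.2155,0],"roll": 0}
    - {"grip": 1,"slide": [-0.075,0.2155,0],"roll": 0}

```text
time_s: 5.88
tcp_pos: [0.4589, -0.2815, 0.1988]
eef_rot: [-180.0, 0.0, 13.8]
contact_force: [0.4, 1.7, -1.4]
gripper_width: 0.0098
```

```bash
python3 - <<'E'
from h import *
p,d,W,c=wrist('w3')
big=cv2.resize(p[0:260,200:440],None,fx=3,fy=3,interpolation=cv2.INTER_CUBIC)[:600];save(big,'w3b')
def rect(lo,hi,x0,x1,y0,y1):
    m=(d>0)&(W[...,0]>x0)&(W[...,0]<x1)&(W[...,1]>y0)&(W[...,1]<y1)&(W[...,2]>lo)&(W[...,2]<hi)
    q=W[m][:,:2].astype(np.float32); print(len(q),cv2.minAreaRect(q),cv2.minEnclosingCircle(q))
rect(.072,.0795,.45,.57,-.32,-.21)
rect(.06,.07,.4,.7,-.5,0)
rect(.079,.082,.4,.7,-.5,0)
rect(.06,.09,.4,.7,-.5,0)
print(W[100:200:10,315].round(3).tolist())
E
```

```text
5.875 [ 0.4589 -0.2815  0.1988] [-1.800e+02  2.000e-02  1.377e+01] [-10.7   8.9 -18.9   0.  -62.2 114.4]
4493 ((0.5243189334869385, -0.2649616003036499), (0.1098419725894928, 0.09131898730993271), 89.99276733398438) ((0.5400978326797485, -0.2647955119609833), 0.06213512271642685)
11528 ((0.5440308451652527, -0.2548666000366211), (0.15898297727108002, 0.5532968044281006), 16.211748123168945) ((0.5473362803459167, -0.2539055645465851), 0.285869836807251)
9498 ((0.517695963382721, -0.16429859399795532), (0.14801743626594543, 0.37078195810317993), 13.980426788330078) ((0.5158944725990295, -0.1638394147157669), 0.1982915997505188)
32145 ((0.5438664555549622, -0.2516656816005707), (0.15966778993606567, 0.558871328830719), 15.957756042480469) ((0.547226071357727, -0.25091642141342163), 0.28849920630455017)
[[0.547, -0.258, 0.079], [0.538, -0.26, 0.073], [0.529, -0.262, 0.076], [0.52, -0.265, 0.077], [0.51, -0.267, 0.067], [0.499, -0.269, 0.066], [0.491, -0.272, 0.077], [0.481, -0.274, 0.078], [0.453, -0.28, -0.001], [0.439, -0.283, -0.002]]
```

View pics/w3.png

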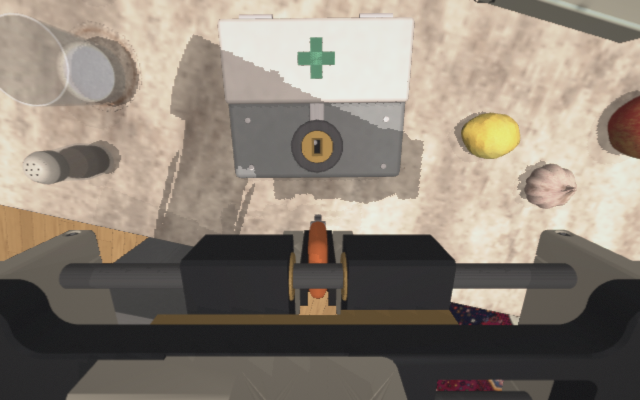

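View pics/w3b.png

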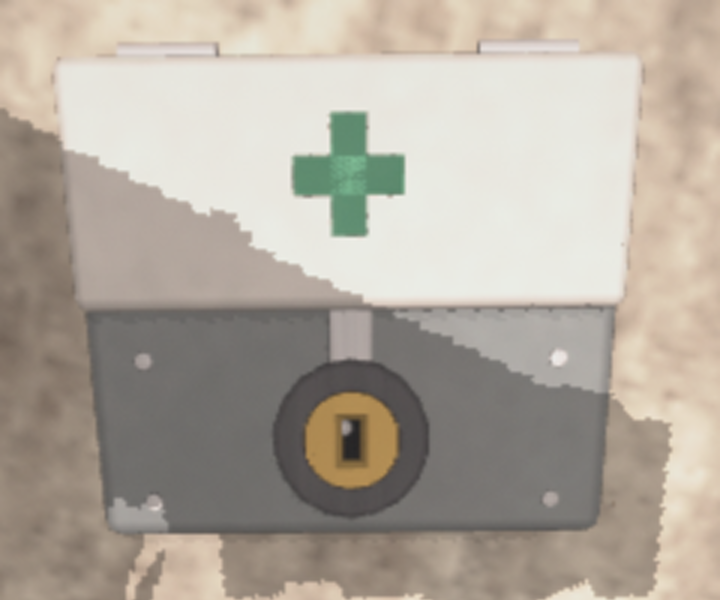

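```bash
cat >> h.py <<'E'
def ray(uv,c,z):
    uv=np.array(uv,float).reshape(-1,1,2)
    pt=cv2.undistortPoints(uv,c['mtx'],c['distortion']).reshape(-1,2)
    r=np.c_[pt,np.ones(len(pt))]@c['R']; o=-c['R'].T@c['t']
    return o+r*((z-o[2])/r[:,2])[:,None]
def lock(p,c,box):
    hsv=cv2.cvtColor(p,cv2.COLOR_RGB2HSV);r0,r1,c0,c1=box
    m=np.zeros(p.shape[:2],np.uint8);m[r0:r1,c0:c1]=((hsv[...,1]>110)&(hsv[...,0]>12)&(hsv[...,0]<32))[r0:r1,c0:c1]
    ct=max(cv2.findContours(m,cv2.RETR_EXTERNAL,cv2.CHAIN_APPROX_NONE)[0],key=cv2.contourArea)
    q=ray(cv2.convexHull(ct)[:,0],c,.078)[:,:2].astype(np.float32)
    e=cv2.fitEllipse(ray(ct[:,0],c,.078)[:,:2].astype(np.float32)); ce=cv2.minEnclosingCircle(q);print('ell',e,'circ',ce)
    f=np.zeros_like(m);cv2.drawContours(f,[ct],-1,1,-1)
    return m,f,e
E
cat > a.py <<'E'
from h import *
import sys
z=np.load('pics/w3.npz');p,d,W=z['p'],z['d'],z['W'];c={k:z[k] for k in('mtx','distortion','R','t')}
m,f,e=lock(p,c,(120,170,290,345))
dark=f*(cv2.cvtColor(p,cv2.COLOR_RGB2GRAY)<75).astype(np.uint8)
uv=np.argwhere(dark)[:,::-1];print(len(uv)); q=ray(uv,c,.078)[:,:2].astype(np.float32);print('slot',cv2.minAreaRect(q),q.mean(0))
# lid
hsv=cv2.cvtColor(p,cv2.COLOR_RGB2HSV)
mm=(W[...,2]>.076)&(W[...,2]<.084);mm[:,:215]=0;mm[:,418:]=0;mm[104:]=0
uv=np.argwhere(mm)[:,::-1].astype(float);q=ray(uv,c,.08)[:,:2].astype(np.float32);r=cv2.minAreaRect(q);print('lid',r)
mm=(W[...,2]>.063)&(W[...,2]<.084);mm[:,:215]=0;mm[:,418:]=0;mm[180:]=0
q=W[mm][:,:2].astype(np.float32);r=cv2.minAreaRect(q);print('box',r)
s=slice(205,232);big=cv2.resize(p[200:310,260:380],None,fx=5,fy=5,interpolation=cv2.INTER_NEAREST);save(big,'w3c')
mk=(W[...,2]<.30)&(d>0)&(d<.33);mk[:,:300]=0;mk[:,335:]=0
for r in range(208,240,3):
    cc=np.where(mk[r]&(d[r]<.30))[0]
    if len(cc): print(r,cc.min(),cc.max(),W[r,cc].mean(0).round(4))
E
python3 a.py
```

```text
ell ((0.5047057867050171, -0.27007558941841125), (0.030515745282173157, 0.03073074296116829), 97.18343353271484) circ ((0.5046870112419128, -0.27005237340927124), 0.015919003635644913)
62
slot ((0.5050933957099915, -0.26965177059173584), (0.011824860237538815, 0.0050132800824940205), 13.737031936645508) [ 0.50427043 -0.2702706 ]
lid ((0.5788785219192505, -0.25109726190567017), (0.0704258605837822, 0.17305435240268707), 14.265937805175781)
box ((0.5461013317108154, -0.25951725244522095), (0.1530151665210724, 0.1767226904630661), 14.187458992004395)
214 315 320 [ 0.4652 -0.2804  0.1616]
217 314 321 [ 0.4666 -0.28    0.1718]
220 314 321 [ 0.4652 -0.2804  0.1738]
223 310 325 [ 0.4742 -0.2782  0.2025]
226 310 325 [ 0.4746 -0.2781  0.2081]
229 309 325 [ 0.4748 -0.2777  0.213 ]
232 300 334 [ 0.4718 -0.2785  0.2101]
235 300 334 [ 0.4717 -0.2785  0.214 ]
238 300 334 [ 0.4718 -0.2785  0.2181]
```

View pics/w3c.png

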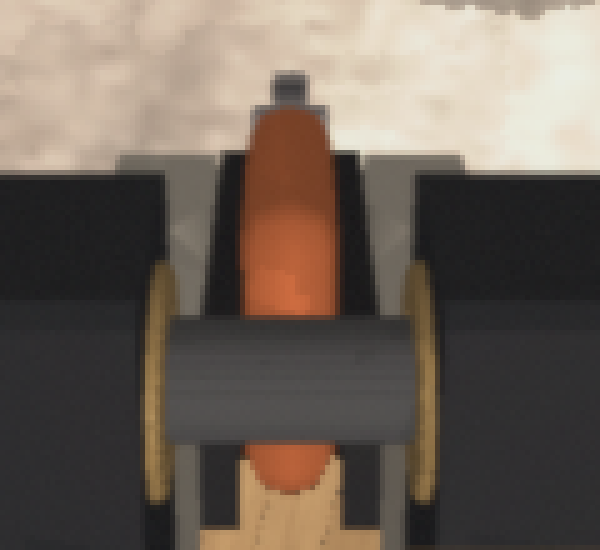

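The lock shows its brass plug centred at wrist (317,147). The keyway is at about (0.5047, -0.2700) and the box yaw is about 14.1°. I'll hover just above the mouth and check again.

Call:
apply_moves:
  commands:
    - {"grip": 1,"slide": [0.0465,0,0.02],"roll": -0.3}
    - {"grip": 1,"slide": [0.0465,0,0.04],"roll": -0.3}
    - {"grip": 1,"slide": [0.0465,0,0.06],"roll": -0.3}
    - {"grip": 1,"slide": [0.0465,0,0.065],"roll": -0.3}
    - {"grip": 1,"slide": [0.0465,0,0.065],"roll": -0.3}

```text
time_s: 6.55
tcp_pos: [0.5051, -0.2666, 0.1345]
eef_rot: [180.0, -0.0, 14.4]
contact_force: [0.4, 0.3, 0.1]
gripper_width: 0.01
```

```bash
python3 - <<'E'
from h import *
p,d,W,c=wrist('w4')
big=cv2.resize(p[170:270,260:380],None,fx=6,fy=6,interpolation=cv2.INTER_NEAREST);save(big,'w4b')
p,d=capture('scene');save(cv2.resize(p[180:280,380:500],None,fx=6,fy=6,interpolation=cv2.INTER_CUBIC),'s4')
print(get_state()['joints'])
E
```

```text
6.55 [ 0.5051 -0.2666  0.1345] [ 1.7999e+02 -1.0000e-02  1.4410e+01] [ -8.2  15.3 -19.8   0.  -54.9 112.6]
[-8.23505634e+00  1.52471952e+01 -1.97703245e+01  1.42710403e-02
 -5.48921422e+01  1.12605603e+02]
```

View pics/w4b.png

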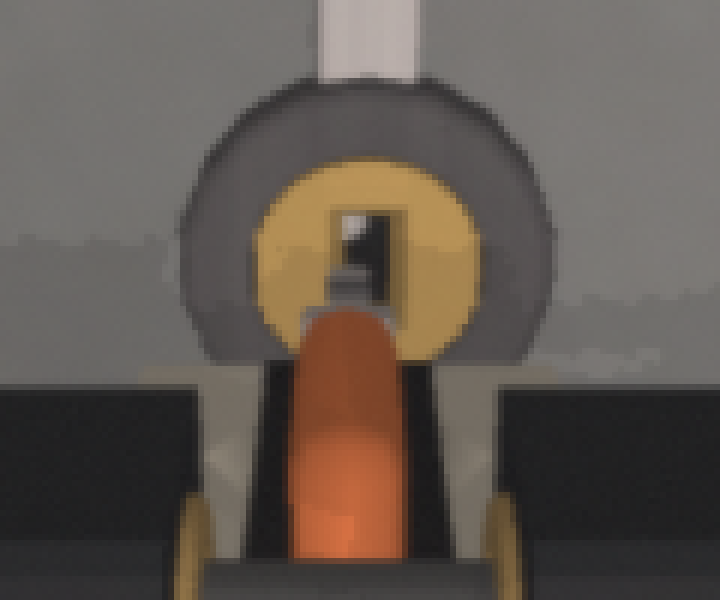

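View pics/s4.png

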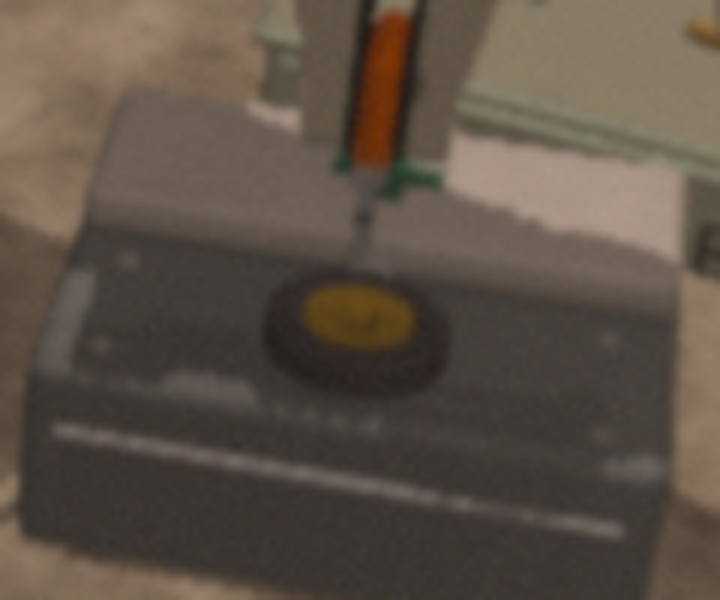

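Call:
apply_moves:
  commands:
    - {"grip": 1,"slide": [0,0,0],"roll": 0}
    - {"grip": 1,"slide": [0,0,0],"roll": 0}
    - {"grip": 1,"slide": [0,0,0],"roll": 0}

```text
time_s: 7.02
tcp_pos: [0.5049, -0.2673, 0.1344]
eef_rot: [180.0, -0.0, 14.3]
contact_force: [-0.1, -0.6, -1.4]
gripper_width: 0.01
```

```bash
cat > b.py <<'E'
from h import *
import sys
nm=sys.argv[1]
p,d,W,c=wrist(nm)
big=cv2.resize(p[170:270,260:380],None,fx=6,fy=6,interpolation=cv2.INTER_NEAREST);save(big,nm+'b')
s=get_state();T=np.array(s['tcp_pos']);y=np.radians(s['eef_rot'][2]);ax=np.array([np.cos(y),np.sin(y)]);ay=np.array([np.sin(y),-np.cos(y)])
# lock: brass circle fit by plane ray & least squares on visible boundary
hsv=cv2.cvtColor(p,cv2.COLOR_RGB2HSV);br=((hsv[...,1]>100)&(hsv[...,0]>14)&(hsv[...,0]<32)&(hsv[...,2]>100)).astype(np.uint8)
br[:190]=0;br[250:]=0;br[:,:295]=0;br[:,:]*=1;br[:,345:]=0
uv=np.argwhere(br)[:,::-1]
# outer boundary: for each row extremes
pts=[]
for r in np.unique(uv[:,1]):
    cc=uv[uv[:,1]==r,0]
    pts+= [(cc.min()-.5,r),(cc.max()+.5,r)]
q=ray(pts,c,.078)[:,:2]
from scipy.optimize import least_squares
f=least_squares(lambda v:np.hypot(*(q-v[:2]).T)-.01536,[.5047,-.27],loss='soft_l1',f_scale=.0004)
print('brass centre',f.x[:2].round(4),np.median(abs(f.fun)).round(5),'in tool',((f.x[:2]-T[:2])@ax).round(4),((f.x[:2]-T[:2])@ay).round(4))
for r in range(205,240,1):
    cc=np.where((d[r,300:335]>0)&(W[r,300:335,2]>.09)&(W[r,300:335,2]<.19))[0]+300
    if len(cc):
        m=W[r,cc].mean(0)-T; L=cc.min()-.5;R=cc.max()+.5
        print(r,cc.min(),cc.max(),'tool x %.4f y %.4f z %.4f'%(m[:2]@ax,m[:2]@ay,m[2]),(hsv[r,cc].mean(0)).round())
E
python3 b.py w5
```

```text
7.025 [ 0.5049 -0.2673  0.1344] [ 1.7999e+02 -2.0000e-02  1.4330e+01] [ -8.3  15.3 -19.8  -0.  -54.9 112.6]
brass centre [ 0.5053 -0.2697] 0.00043 in tool -0.0001 0.0025
214 315 320 tool x 0.0064 y 0.0004 z -0.0373 [12. 38. 84.]
215 315 320 tool x 0.0064 y 0.0004 z -0.0351 [ 7. 23. 97.]
216 315 320 tool x 0.0066 y 0.0004 z -0.0326 [ 6. 19. 84.]
217 314 321 tool x 0.0081 y 0.0004 z -0.0265 [24. 23. 70.]
218 314 321 tool x 0.0074 y 0.0004 z -0.0263 [46. 23. 76.]
219 314 321 tool x 0.0067 y 0.0004 z -0.0262 [ 9. 27. 87.]
220 314 321 tool x 0.0065 y 0.0004 z -0.0246 [ 11.  40. 102.]
221 311 324 tool x 0.0132 y 0.0005 z -0.0057 [ 11.  55. 106.]
222 310 325 tool x 0.0148 y 0.0004 z -0.0001 [ 10. 104. 115.]
223 310 325 tool x 0.0156 y 0.0004 z 0.0035 [ 10. 133. 124.]
224 310 325 tool x 0.0162 y 0.0004 z 0.0064 [ 10. 146. 127.]
225 310 325 tool x 0.0160 y 0.0004 z 0.0075 [ 10. 155. 126.]
226 310 325 tool x 0.0162 y 0.0004 z 0.0095 [ 10. 165. 126.]
227 310 325 tool x 0.0165 y 0.0004 z 0.0117 [ 10. 169. 126.]
228 310 325 tool x 0.0166 y 0.0004 z 0.0134 [ 10. 170. 126.]
229 309 325 tool x 0.0162 y 0.0001 z 0.0140 [ 10. 168. 124.]
230 304 331 tool x 0.0137 y 0.0004 z 0.0095 [ 10. 127.  97.]
231 300 334 tool x 0.0131 y 0.0001 z 0.0097 [ 23. 101.  94.]
232 300 334 tool x 0.0132 y 0.0001 z 0.0114 [ 23. 103.  95.]
233 300 334 tool x 0.0132 y 0.0001 z 0.0127 [ 26. 103.  96.]
234 300 334 tool x 0.0133 y 0.0001 z 0.0143 [ 24. 104.  96.]
235 300 334 tool x 0.0132 y 0.0001 z 0.0154 [ 31. 105.  96.]
236 300 334 tool x 0.0132 y 0.0001 z 0.0168 [ 28. 106.  95.]
237 300 334 tool x 0.0133 y 0.0001 z 0.0182 [ 23. 107.  95.]
238 300 334 tool x 0.0133 y 0.0001 z 0.0196 [ 31. 106.  95.]
239 300 334 tool x 0.0133 y 0.0001 z 0.0208 [ 18. 105.  94.]
```

View pics/w5b.png

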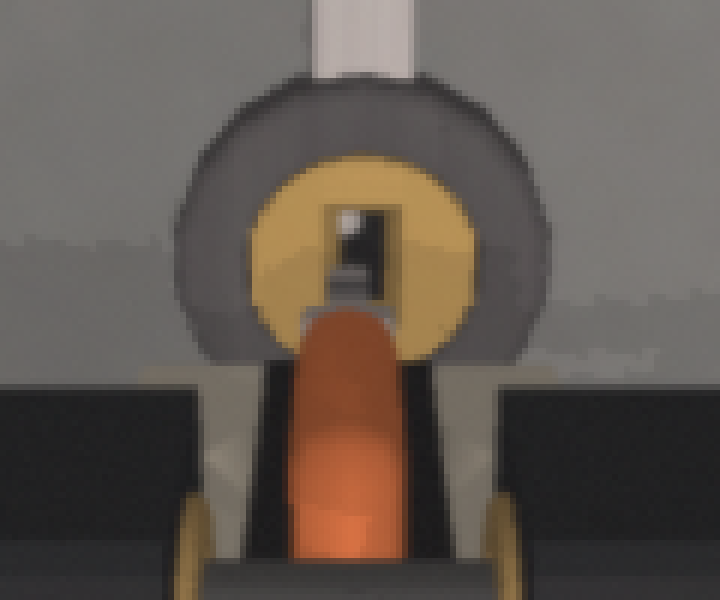

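The blade sits about 2 mm left of the slot, at (318,215) against a plug centre of (320,212). I'll correct that and re-check.

Call:
apply_moves:
  commands:
    - {"grip": 1,"slide": [-0.0005,0.002,0.004],"roll": 0.2}
    - {"grip": 1,"slide": [-0.0005,0.002,0.008],"roll": 0.2}
    - {"grip": 1,"slide": [-0.0005,0.002,0.008],"roll": 0.2}
    - {"grip": 1,"slide": [-0.0005,0.002,0.008],"roll": 0.2}

```text
time_s: 7.58
tcp_pos: [0.5049, -0.2693, 0.126]
eef_rot: [-180.0, 0.0, 14.1]
contact_force: [0.6, -0.5, 0.4]
gripper_width: 0.0096
```

```bash
python3 b.py w6|head -6
```

```text
7.575 [ 0.5049 -0.2693  0.126 ] [-1.800e+02  1.000e-02  1.415e+01] [ -8.5  15.9 -20.2   0.  -53.9 112.6]
brass centre [ 0.5055 -0.2697] 0.00036 in tool 0.0005 0.0005
215 315 320 tool x 0.0063 y 0.0004 z -0.0353 [ 8. 20. 94.]
216 315 320 tool x 0.0064 y 0.0004 z -0.0330 [ 4. 18. 83.]
217 314 321 tool x 0.0078 y 0.0004 z -0.0273 [ 6. 26. 69.]
218 314 321 tool x 0.0070 y 0.0004 z -0.0272 [ 4. 23. 76.]
```

View pics/w6b.png

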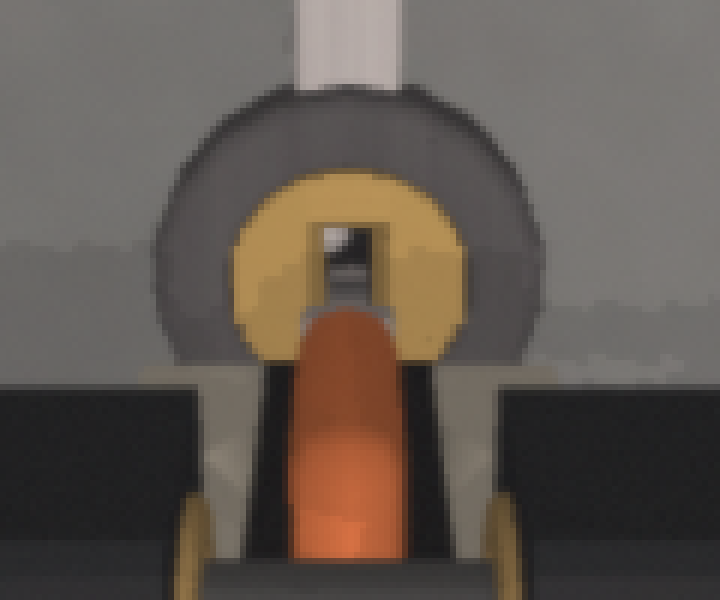

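Blade and slot are now aligned at (318,216). I'll enter the mouth slowly.

Call:
apply_moves:
  commands:
    - {"grip": 1,"slide": [0,0,0.004],"roll": 0}
    - {"grip": 1,"slide": [0,0,0.008],"roll": 0}
    - {"grip": 1,"slide": [0,0,0.012],"roll": 0}
    - {"grip": 1,"slide": [0,0,0.015],"roll": 0}
    - {"grip": 1,"slide": [0,0,0.015],"roll": 0}

```text
time_s: 8.25
tcp_pos: [0.5047, -0.2692, 0.1108]
eef_rot: [-180.0, 0.0, 14.1]
contact_force: [-0.1, -0.7, -0.4]
gripper_width: 0.01
```

The tip is about 6 mm into the slot with no contact force. Now I'll wiggle it past the pins.

Call:
apply_moves:
  commands:
    - {"grip": 1,"slide": [0,0,0.003],"roll": 5}
    - {"grip": 1,"slide": [0,0,0.005],"roll": -5}
    - {"grip": 1,"slide": [0,0,0.007],"roll": 5}
    - {"grip": 1,"slide": [0,0,0.009],"roll": -5}
    - {"grip": 1,"slide": [0,0,0.011],"roll": 5}

```text
time_s: 8.88
tcp_pos: [0.505, -0.2699, 0.1021]
eef_rot: [179.9, -0.0, 9.4]
contact_force: [-3.5, 0.9, 8.4]
gripper_width: 0.0098
```

Call:
apply_moves:
  commands:
    - {"grip": 1,"slide": [0,0,0.002],"roll": -10}
    - {"grip": 1,"slide": [0,0,0.004],"roll": 0}
    - {"grip": 1,"slide": [0,0,0.006],"roll": -10}
    - {"grip": 1,"slide": [0,0,0.008],"roll": 0}
    - {"grip": 1,"slide": [0,0,0.01],"roll": -10}

```text
time_s: 9.5
tcp_pos: [0.5049, -0.2697, 0.0922]
eef_rot: [179.9, -0.0, 19.0]
contact_force: [-4.7, 0.5, 10.9]
gripper_width: 0.0098
```

Call:
apply_moves:
  commands:
    - {"grip": 1,"slide": [0,0,0.002],"roll": 10}
    - {"grip": 1,"slide": [0,0,0.004],"roll": 0}
    - {"grip": 1,"slide": [0,0,0.006],"roll": 10}
    - {"grip": 1,"slide": [0,0,0.006],"roll": 0}
    - {"grip": 1,"slide": [0,0,0.006],"roll": 5}

```text
time_s: 10.12
tcp_pos: [0.5049, -0.2698, 0.0866]
eef_rot: [179.9, -0.0, 14.3]
contact_force: [-5.7, 2.8, 18.1]
gripper_width: 0.0098
```

```bash
python3 b.py w7|head -14; python3 -c "
from h import *
p,d=capture('scene');save(cv2.resize(p[180:280,380:500],None,fx=6,fy=6,interpolation=cv2.INTER_CUBIC),'s7')"
```

```text
10.125 [ 0.5049 -0.2698  0.0866] [ 1.7991e+02 -3.0000e-02  1.4310e+01] [-8.500e+00  1.840e+01 -2.280e+01  1.000e-01 -4.880e+01  1.127e+02]
brass centre [ 0.5059 -0.2696] 0.00015 in tool 0.0009 -0.0
222 314 320 tool x 0.0171 y -0.0001 z 0.0057 [  9. 147. 117.]
223 312 323 tool x 0.0168 y 0.0002 z 0.0066 [ 10. 159. 120.]
224 311 323 tool x 0.0167 y -0.0001 z 0.0077 [ 10. 164. 121.]
225 311 324 tool x 0.0166 y 0.0002 z 0.0091 [ 10. 166. 121.]
226 310 324 tool x 0.0166 y -0.0001 z 0.0106 [ 10. 167. 121.]
227 310 325 tool x 0.0164 y 0.0002 z 0.0115 [ 10. 168. 122.]
228 310 325 tool x 0.0163 y 0.0002 z 0.0129 [ 10. 170. 122.]
229 309 325 tool x 0.0161 y -0.0001 z 0.0138 [ 10. 170. 121.]
230 309 325 tool x 0.0163 y -0.0001 z 0.0157 [ 10. 171. 120.]
231 300 334 tool x 0.0147 y -0.0004 z 0.0134 [ 12. 140. 120.]
232 300 334 tool x 0.0142 y 0.0004 z 0.0135 [ 12. 133. 112.]
233 300 334 tool x 0.0133 y 0.0001 z 0.0129 [ 24. 110.  95.]
```

View pics/s7.png

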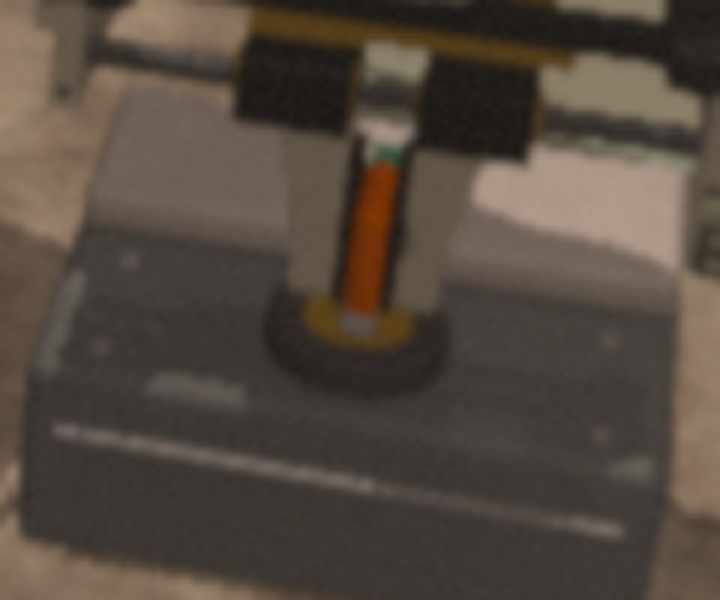

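View pics/w7b.png

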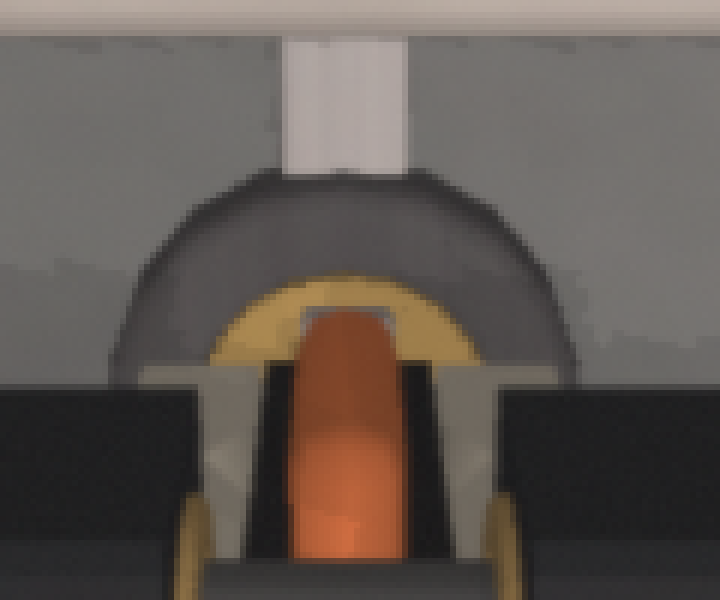

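Call:
apply_moves:
  commands:
    - {"grip": 1,"slide": [0,0,0.0015],"roll": 5}
    - {"grip": 1,"slide": [0,0,0.0015],"roll": -5}
    - {"grip": 1,"slide": [0,0,0.0015],"roll": 0}
    - {"grip": 1,"slide": [0,0,0.0015],"roll": 0}

```text
time_s: 10.72
tcp_pos: [0.505, -0.2699, 0.0865]
eef_rot: [179.9, -0.1, 14.2]
contact_force: [-10.0, 6.3, 30.6]
gripper_width: 0.0097
```

It's at the hard stop: the force rises with no further travel, and TCP z 0.0865 is the home height. I'll ease the push a little and start the turn.

Call:
apply_moves:
  commands:
    - {"grip": 1,"slide": [0,0,-0.0025],"roll": 4}
    - {"grip": 1,"slide": [0,0,-0.0025],"roll": 13}
    - {"grip": 1,"slide": [0,0,-0.0025],"roll": 22}
    - {"grip": 1,"slide": [0,0,-0.0025],"roll": 31}
    - {"grip": 1,"slide": [0,0,-0.0025],"roll": 40}

```text
time_s: 11.35
tcp_pos: [0.5048, -0.2697, 0.0868]
eef_rot: [180.0, -0.0, -26.1]
contact_force: [-4.5, 1.1, 12.3]
gripper_width: 0.0097
```

```bash
python3 -c "
from h import *
s=get_state();print({k:np.round(v,3).tolist() for k,v in s.items()})"
```

```text
{'time_s': 11.35, 'joints': [-8.5, 18.379, -22.768, 0.064, -48.822, 72.34], 'qd': [0.137, -0.055, -0.096, -0.112, 0.003, -71.523], 'joint_torque': [0.489, -43.528, 22.694, 4.582, 1.997, 2.011], 'tcp_pos': [0.505, -0.27, 0.087], 'eef_rot': [179.963, -0.044, -26.117], 'contact_force': [-4.465, 1.133, 12.32], 'moment': [0.638, 1.841, 0.046], 'gripper_width': 0.01}
```

Call:
apply_moves:
  commands:
    - {"grip": 1,"slide": [0,0,0],"roll": 10}
    - {"grip": 1,"slide": [0,0,0],"roll": 20}
    - {"grip": 1,"slide": [0,0,0],"roll": 30}
    - {"grip": 1,"slide": [0,0,0],"roll": 40}
    - {"grip": 1,"slide": [0,0,0],"roll": 50}

```text
time_s: 11.98
tcp_pos: [0.5048, -0.2697, 0.0868]
eef_rot: [-180.0, -0.1, -76.1]
contact_force: [-3.5, 2.1, 12.6]
gripper_width: 0.0097
```

Call:
apply_moves:
  commands:
    - {"grip": 1,"slide": [0,0,0],"roll": 3}
    - {"grip": 1,"slide": [0,0,0],"roll": 6}
    - {"grip": 1,"slide": [0,0,0],"roll": 6}

```text
time_s: 12.35
tcp_pos: [0.5048, -0.2697, 0.0868]
eef_rot: [-180.0, -0.1, -81.9]
contact_force: [-4.9, 0.7, 11.4]
gripper_width: 0.0097
```

```bash
python3 -c "
from h import *
s=get_state();print({k:np.round(v,3).tolist() for k,v in s.items()})
p,d,W,c=wrist('w8');save(cv2.resize(p[170:270,260:380],None,fx=6,fy=6,interpolation=cv2.INTER_NEAREST),'w8b')
p,d=capture('scene');save(cv2.resize(p[180:280,380:500],None,fx=6,fy=6,interpolation=cv2.INTER_CUBIC),'s8')"
```

```text
{'time_s': 12.35, 'joints': [-8.498, 18.376, -22.771, 0.065, -48.827, 16.596], 'qd': [0.004, 0.053, 0.106, 0.071, -0.008, 1.194], 'joint_torque': [0.372, -43.49, 22.692, 4.654, 1.997, -0.443], 'tcp_pos': [0.505, -0.27, 0.087], 'eef_rot': [-179.989, -0.054, -81.859], 'contact_force': [-4.887, 0.725, 11.424], 'moment': [0.734, 1.83, 0.117], 'gripper_width': 0.01}
12.35 [ 0.5048 -0.2697  0.0868] [-1.7999e+02 -5.0000e-02 -8.1860e+01] [ -8.5  18.4 -22.8   0.1 -48.8  16.6]
```

View pics/w8.png

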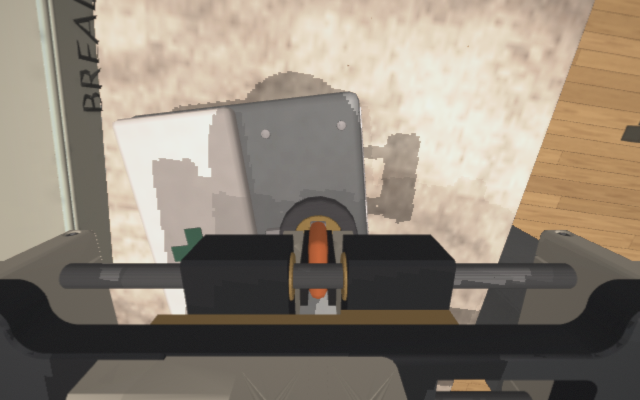

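View pics/s8.png

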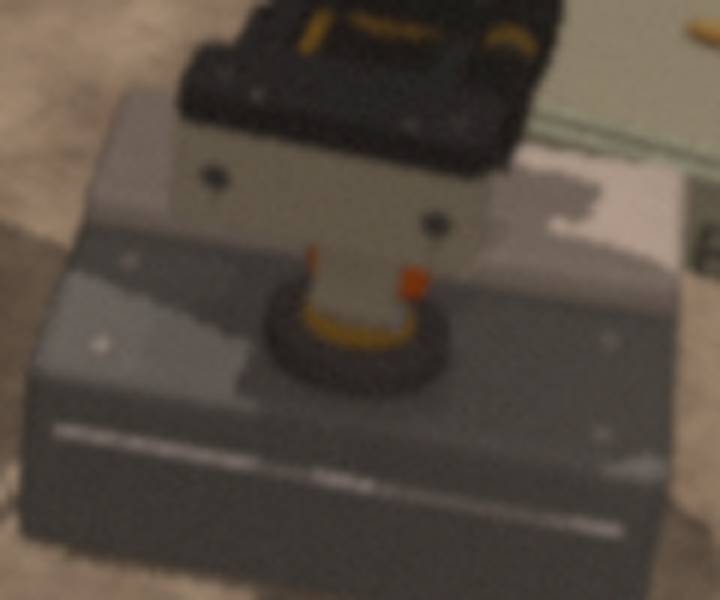

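The key is turned 96° and the moment of 0.117 N m matches the spring. The plug may still lag, so I'll go on until it meets the stop.

Call:
apply_moves:
  commands:
    - {"grip": 1,"slide": [0,0,0],"roll": 1.5}
    - {"grip": 1,"slide": [0,0,0],"roll": 3}
    - {"grip": 1,"slide": [0,0,0],"roll": 3}

```text
time_s: 12.82
tcp_pos: [0.5048, -0.2697, 0.0868]
eef_rot: [-180.0, -0.1, -84.8]
contact_force: [-4.7, 0.9, 12.1]
gripper_width: 0.0093
```

```bash
python3 -c "
from h import *
s=get_state();print({k:np.round(s[k],3).tolist() for k in ('tcp_pos','eef_rot','contact_force','moment','joints')})"
```

```text
{'tcp_pos': [0.505, -0.27, 0.087], 'eef_rot': [-179.986, -0.054, -84.832], 'contact_force': [-4.736, 0.917, 12.089], 'moment': [0.707, 1.85, 0.074], 'joints': [-8.495, 18.377, -22.771, 0.065, -48.826, 13.62]}
```

Call:
apply_moves:
  commands:
    - {"grip": 1,"slide": [0,0,0],"roll": 1.5}
    - {"grip": 1,"slide": [0,0,0],"roll": 3}
    - {"grip": 1,"slide": [0,0,0],"roll": 3}

```text
time_s: 13.2
tcp_pos: [0.5048, -0.2696, 0.0868]
eef_rot: [-180.0, -0.1, -87.8]
contact_force: [-4.4, 1.3, 11.9]
gripper_width: 0.0096
```

```bash
python3 -c "
from h import *
s=get_state();print({k:np.round(s[k],3).tolist() for k in ('tcp_pos','eef_rot','contact_force','moment','joints','joint_torque')})"
```

```text
{'tcp_pos': [0.505, -0.27, 0.087], 'eef_rot': [-179.984, -0.052, -87.826], 'contact_force': [-4.425, 1.279, 11.925], 'moment': [0.746, 1.817, 0.19], 'joints': [-8.494, 18.379, -22.771, 0.064, -48.825, 10.626], 'joint_torque': [0.202, -43.506, 22.691, 4.648, 1.991, -0.348]}
```

Call:
apply_moves:
  commands:
    - {"grip": 1,"slide": [0,0,0],"roll": 2}
    - {"grip": 1,"slide": [0,0,0],"roll": 2}
    - {"grip": 1,"slide": [0,0,0],"roll": 2}

```text
time_s: 13.58
tcp_pos: [0.5048, -0.2696, 0.0868]
eef_rot: [-180.0, -0.1, -89.8]
contact_force: [-5.2, 2.8, 11.6]
gripper_width: 0.0097
```

```bash
python3 -c "
from h import *
for i in range(3):
    s=get_state();print({k:np.round(s[k],3).tolist() for k in ('tcp_pos','eef_rot','contact_force','moment','joints','joint_torque')})
    p,d,W,c=wrist('w9%d'%i)
save(cv2.resize(p[170:310,260:380],None,fx=4,fy=4,interpolation=cv2.INTER_NEAREST),'w9b')
p,d=capture('scene');save(p,'s9')
p,d=capture('top');save(p,'t9')
"
```

```text
{'tcp_pos': [0.505, -0.27, 0.087], 'eef_rot': [-179.98, -0.053, -89.796], 'contact_force': [-5.185, 2.814, 11.567], 'moment': [0.89, 1.791, 0.246], 'joints': [-8.491, 18.378, -22.77, 0.066, -48.823, 8.652], 'joint_torque': [0.0, -43.509, 22.698, 4.648, 1.997, -0.283]}
13.575 [ 0.5048 -0.2696  0.0868] [-1.7998e+02 -5.0000e-02 -8.9800e+01] [ -8.5  18.4 -22.8   0.1 -48.8   8.7]
{'tcp_pos': [0.505, -0.27, 0.087], 'eef_rot': [-179.98, -0.051, -89.797], 'contact_force': [-4.533, 2.141, 11.689], 'moment': [0.889, 1.783, 0.314], 'joints': [-8.491, 18.376, -22.77, 0.063, -48.825, 8.653], 'joint_torque': [0.002, -43.509, 22.697, 4.648, 1.997, -0.278]}
13.625 [ 0.5048 -0.2696  0.0868] [-1.7998e+02 -5.0000e-02 -8.9800e+01] [ -8.5  18.4 -22.8   0.1 -48.8   8.7]
{'tcp_pos': [0.505, -0.27, 0.087], 'eef_rot': [-179.984, -0.055, -89.791], 'contact_force': [-3.99, 2.546, 11.67], 'moment': [0.872, 1.835, 0.32], 'joints': [-8.491, 18.376, -22.771, 0.069, -48.829, 8.655], 'joint_torque': [0.001, -43.509, 22.697, 4.648, 1.997, -0.276]}
13.675 [ 0.5048 -0.2696  0.0868] [-1.7998e+02 -5.0000e-02 -8.9790e+01] [ -8.5  18.4 -22.8   0.1 -48.8   8.7]
```

View pics/w9b.png

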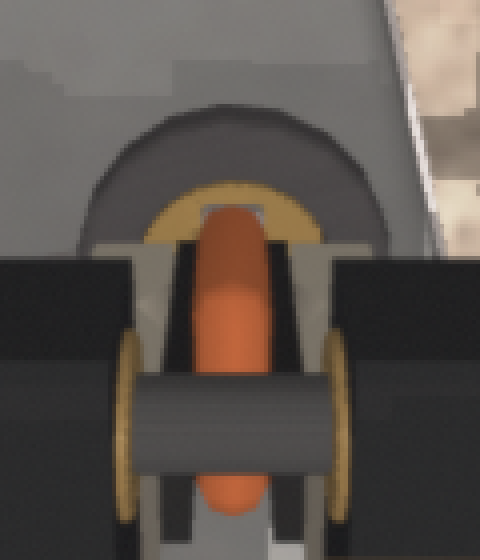

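View pics/s9.png

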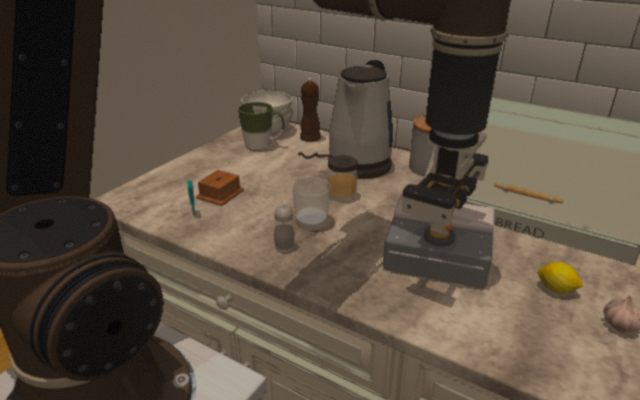

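The moment about z went from 0.12 to about 0.3 N m over the last few degrees, well above the spring, so the plug is on its stop. The glass at scene (311,205), shaker (284,228) and jar (342,178) haven't moved. I'll hold for a moment, check and hand in.

Call:
apply_moves:
  commands:
    - {"grip": 1,"slide": [0,0,0],"roll": 0}
    - {"grip": 1,"slide": [0,0,0],"roll": 0}
    - {"grip": 1,"slide": [0,0,0],"roll": 0}
    - {"grip": 1,"slide": [0,0,0],"roll": 0}
    - {"grip": 1,"slide": [0,0,0],"roll": 0}

```text
time_s: 14.45
tcp_pos: [0.5048, -0.2696, 0.0868]
eef_rot: [-180.0, -0.1, -89.8]
contact_force: [-5.1, 1.6, 12.6]
gripper_width: 0.0101
```

```bash
python3 -c "
from h import *
s=get_state();print({k:np.round(s[k],3).tolist() for k in ('tcp_pos','eef_rot','contact_force','moment','gripper_width')})
print(close_job())"
```

```text
{'tcp_pos': [0.505, -0.27, 0.087], 'eef_rot': [-179.982, -0.051, -89.794], 'contact_force': [-5.072, 1.576, 12.593], 'moment': [0.859, 1.832, 0.252], 'gripper_width': 0.01}
the job is handed in; nothing more can be done
None
```

The orange key is fully home in the lock and turned clockwise against the spring. The gripper is still holding it turned, so you can lift the lid. I handed the job in at about 14.5 s.

- **Fully home:** I wiggled the key about 5° each way past the pins. An extra push then raised the force from 18 to 31 N with no further travel. The tool height of 0.0866 m matches the expected 0.087 m. I turned the key only after that.
- **Turned:** I turned the gripper about 104°. The turning moment rose from about 0.12 N m, which is the spring alone, to 0.25–0.32 N m. That means the plug is pressed against its stop.
- **Held:** The last reading shows 12.6 N of downward push. The fingers are 10 mm apart on the bow with the grip set to 50 N, and the pose did not change while I held it.
- **Left alone:** The glass, shaker, jar and turquoise key look unmoved in the last scene picture.
- **Not checked:** I did not see the bolt withdraw, because the gripper hides it. That the plug is at its stop comes from the angle and the moment, not from a picture.

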